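# Square the candy box into the corner of the serving tray

### The arm

A 6-joint arm with a two-finger parallel gripper is mounted at the origin on the work surface. World frame = base frame: x ahead of the robot, y to its left, z up, the work surface at z = 0. Lengths are in m, angles in rad, forces in N, time in s.
With the tool pointing down it reaches from about 0.4 to 0.825 m from the base axis. Payload 7 kg.
Tool frame: the origin (TCP) lies at the centre of the arm's flange, where the gripper is bolted on; the fingertips stand 178 mm ahead of it and the grasp point (between the pads) lies arm.tcp_to_grasp ahead of it (arm.tcp_to_grasp is the distance from the TCP to the grasp point, in m); z points along the fingers, y is the direction in which the jaws open and shut (so a half turn about z gives the same grasp; the last joint's range is limited). The gripper opens to 88 mm and grips with 3 to 60 N. Pads are 19 mm wide; open, the fingers measure 130 mm over their backs; the gripper's body (78 mm by 193 mm) begins 47 mm behind the grasp point.
Start: joints at [0.288, 0.359, 0.012, 0, -1.224, -0.288], TCP at [0.675, -0, 0.405] pointing down, gripper open.
Joint ranges: [-3.07, 3.07], [-1.43, 2.12], [-1.02, 1.25], [-3.03, 1.67], [-3.05, -0], [-3.03, 3.03]. Speed limits (rad/s): [2.39, 2.39, 3.01, 3.14, 3.14, 3.14].

### API

Orientations are given as [roll, pitch, yaw] about the fixed x, y, z axes, in that order (R = Rz(yaw) Ry(pitch) Rx(roll)).
In Python, from station import arm gives the robot as it stands.
- The arm moves only by the tool move_arm, never from a script. Its argument "deltas" is a list of rows, each a list of 6 numbers: the shift along the world's x, y, z in mm, then the turn, a rotation vector about the world's x, y, z in degrees. In form: [[tx, ty, tz, ax, ay, az], ...]. A call has exactly 5 rows; each row shifts and turns the commanded pose from where the row before left it; what a row does not reach is not made up. A row lasts 1/12 s, in which the tool goes at most 41.7 mm and 7.16 degrees, less where a joint would pass 70% of its speed; a pose out of reach is approached as far as the arm can. A call with a gripper value outside its range is refused whole. "claw" is the closure in counts, from 0 (fully open) to 255 (shut), set as the call begins (left out, the last holds). The fingers move at their own pace and stop on an object; "squeeze" is the grip in N (left out, the last holds). Time passes only in rows, so rows that do not move let the fingers close, or fill a call up. It gives the time, the measured TCP pose, the force and the opening at its end, in the units of the state.
- arm.get_state(): the state, without advancing time (a new reading comes with each control period).
- arm.grab_frame(name): name is "scene" or "side" or "wrist"; returns the picture (480x640x3 uint8, red, green, blue); there is no depth.
- arm.calibration(name): a dict with "intrinsics" (3x3 intrinsics, pixels), "T" (4x4, takes a point from camera to world coordinates); the wrist camera has in their place "mount" (4x4, takes a point from camera to tool coordinates, whose origin is the TCP and whose axes are the flange's). Camera axes: x right, y up, looking along -z (the intrinsics and any distortion apply to the point x, -y, -z); pixel columns grow to the right and rows downward; lengths in m; the calibration is good to about 2 mm. A picture is of the moment at which its call begins: read the wrist's pose just before it. calibration takes no time and is no camera call.
- arm.job_done(): hands the job in, once; it reports no verdict.
Trained networks look in the newest picture that a camera, given by its name, has taken for a name from the list of things; names that differ only in an ending like _2 or _b are one class to them, and where a whole thing is asked for, a point or a joint stands for the part that bears it (a point fixed in the world has none). Each returns a list of dicts, best first, with "score" (0 to 1); they miss things now and then, are a little off and sometimes report something else, mostly with a low value. They report only what shows in the picture. A call takes as long as a camera call. They do not tell look-alikes from the thing itself.
- arm.spot_in(thing, camera): "xy" ([column, row] in pixels, amid what is visible of it).
- arm.masks_of(thing, camera): "pixels" (480x640 bool, what is visible of it) and "xy" ([column, row] in pixels, amid what is visible of it).
- arm.spot_point(thing, camera): "xy" ([column, row] in pixels: a listed point, or the origin of a listed thing).
The state is a dict: "t": time; "q": joint angles; "qd": joint speeds; "joint_efforts": joint torques, N m; "eef_pos": TCP position; "ee_rot": TCP orientation; "force": force on the tool from outside, world axes, zero at the start; "moment": the same for the moment, N m; "width": finger opening in m.
Only numpy, scipy, OpenCV 4.12 (cv2) and the standard library are available. Lean on these libraries where they do the work, as an engineer would, in place of code of your own. Each camera call takes 0.05 s, during which the arm holds its last target. There are 200 camera calls.

### The job

On the wooden tray, push the gold candy box fully home into the corner of the two raised rails: its long side flush against the long rail, its end flush against the short rail, lying flat on the tray. Do not shift or tip the two cups, and leave everything else on the console where it stands.

Things in the scene. Friction and masses are not known exactly. Their poses are not given: they have to be found in the camera images.
- tray: Fixed dark wooden tray, 280 mm (x, away from the robot to within 0.3 rad) by 460 mm (y); deck top 12 mm above the console. Origin: centre of the underside, at console height. Two pale rails 14 mm thick stand 30 mm above the deck: the long rail on the far (+x) edge, inner face at x +126 mm, and the short rail on the left (+y) edge, inner face at y +216 mm. The other two edges are open.
- tray_corner (a point): The inner corner where the two rails meet, at deck height (tray x +126, y +216, z +12 mm). Axes as the tray's.
- candy_box: Gold candy box with fixed clear domed cover, loose on the deck, 0.25 to 0.5 kg, slides at 2 to 8 N; 150 mm long (y), 100 wide (x), 55 high. Gold walls 36 mm high; the cover above is set in 4 mm, then 16. Too wide to grip: push it. Origin: centre of the underside. Starts clear of the rails, up to 0.4 rad askew. Fully home: origin at tray x +76, y +141, z +12 mm, axes parallel to the tray's.
- cup_a: White ceramic cup, 58 mm high, rim radius 34 mm, loose on the open right (-y) end of the tray, further from or nearer to the robot than the blue cup. Origin: centre of its underside.
- cup_b: Dark blue ceramic cup, same size, loose on the same end of the tray. Origin: centre of its underside.
- pitcher: Glass pitcher, 190 mm high, 112 mm across, handle on its +y side reaching 98 mm from its axis, loose on the console to the left of the tray. Origin: centre of its underside.
- caddy: Aluminium tea caddy with twist cap, 84 mm across, 134 mm high, loose on the console to the left of the tray. Origin: centre of its underside.
- helmet: Red motorbike helmet lying on its rim, 252 mm across, 152 mm high, loose on the console at the right. Origin: centre of its underside.
Not all that is in view belongs to the job. Several things have the shape of the candy_box; the one meant has the colours described above.

How it is judged:
By the outcome, as a careful person would: the job done as asked, in the order asked, and still so for the second after the job is handed in, with the robot touching nothing.
It also fails if it takes over 51 s, if anything falls off the work surface, if the arm or the gripper's body presses on something with over 40 N, if the wrist force passes 120 N, or if a joint passes its speed limit or range.

## Working session

There is one attempt and no reset: what is moved stays moved. The work goes in short steps, Python scripts to look and compute and a tool call to move; the robot and the scene stay as the last step left them, time stands still between calls to the robot, and variables do not carry over. Pictures are saved under pics/ and viewed, about 8 in all and at most 12, crops included, and the job is handed in when it is done.

Besides the shell and the picture viewer there is one more tool, called after "Call:" in YAML: its name, and indented under it one key for each argument. move_arm: Moves the arm, as the interface text tells. Its arguments: {"type":"object","properties":{"deltas":{"type":"array","items":{"type":"array","items":{"type":"number"}}},"claw":{"type":"number"},"squeeze":{"type":"number"}},"required":["deltas"]}

```bash
mkdir -p pics; cat > h.py <<'E'
import numpy as np, cv2
from station import arm
def snap(n,f):
    im=arm.grab_frame(n); cv2.imwrite('pics/'+f,cv2.cvtColor(im,cv2.COLOR_RGB2BGR)); return im
def toworld(n,uv,z):
    c=arm.calibration(n);K=np.array(c['intrinsics']);T=np.array(c['T'])
    r=np.linalg.inv(K)@[uv[0],uv[1],1]; d=T[:3,:3]@[r[0],-r[1],-r[2]]; o=T[:3,3]
    return o+d*(z-o[2])/d[2]
def topix(n,P,T=None):
    c=arm.calibration(n);K=np.array(c['intrinsics']);T=np.array(c['T']) if T is None else T
    p=(np.asarray(P)-T[:3,3])@T[:3,:3]; p=p*[1,-1,-1]; u=p@K.T; return u[:,:2]/u[:,2:]
E
python3 - <<'E'
from h import *
for n in ('scene','side'):
    snap(n,n+'0.png'); print(n,{k:np.round(v,3).tolist() if not isinstance(v,dict) else v for k,v in arm.calibration(n).items()})
    for t in ('tray_corner','candy_box','cup_a','tray'):
        for r in arm.spot_point(t,n)[:4]: print(t,np.round(r['xy']),round(r['score'],2),np.round(toworld(n,r['xy'],0 if t=='tray' else .012),3))
print(arm.get_state(), arm.tcp_to_grasp)
E
```

```text
scene {'intrinsics': [[516.047, 0.0, 313.217], [0.0, 516.047, 230.493], [0.0, 0.0, 1.0]], 'T': [[0.752, -0.456, 0.476, 1.12], [0.659, 0.497, -0.564, -0.811], [0.02, 0.738, 0.675, 0.948], [0.0, 0.0, 0.0, 1.0]]}
tray_corner [401. 249.] 0.92 [0.675 0.071 0.012]
candy_box [197. 244.] 0.9 [ 0.27  -0.271  0.012]
candy_box [333. 253.] 0.87 [ 0.552 -0.059  0.012]
candy_box [388. 202.] 0.86 [0.536 0.209 0.012]
cup_a [278. 324.] 0.96 [ 0.605 -0.316  0.012]
tray [313. 270.] 0.9 [ 0.547 -0.131  0.   ]
side {'intrinsics': [[579.176, 0.0, 320.388], [0.0, 579.176, 239.361], [0.0, 0.0, 1.0]], 'T': [[-0.9, 0.235, -0.367, -0.079], [-0.435, -0.522, 0.734, 1.081], [-0.019, 0.82, 0.572, 0.925], [0.0, 0.0, 0.0, 1.0]]}
tray_corner [234. 253.] 0.84 [0.692 0.062 0.012]
tray_corner [320. 231.] 0.3 [ 0.524 -0.126  0.012]
candy_box [260. 311.] 0.84 [0.507 0.234 0.012]
candy_box [302. 240.] 0.71 [ 0.551 -0.064  0.012]
candy_box [423. 226.] 0.55 [ 0.271 -0.27   0.012]
cup_a [365. 204.] 0.7 [ 0.465 -0.309  0.012]
cup_a [325. 192.] 0.68 [ 0.605 -0.325  0.012]
cup_a [302. 239.] 0.18 [ 0.553 -0.07   0.012]
tray [319. 229.] 0.81 [ 0.54  -0.149  0.   ]
tray [234. 255.] 0.74 [0.694 0.059 0.   ]
{'t': 0.5, 'q': array([ 2.88088109e-01,  3.58619498e-01,  1.18783322e-02, -4.69043596e-05,
       -1.22412742e+00, -2.88113664e-01]), 'qd': array([-0.00023434, -0.00054779,  0.00044984,  0.0001907 ,  0.00215874,
        0.00029662]), 'joint_efforts': array([ 1.18617540e-03, -5.81799817e+01,  2.93067652e+01,  6.99717209e+00,
        1.18438379e-02, -1.30674232e-05]), 'eef_pos': array([ 6.74964285e-01, -2.14499311e-05,  4.04630718e-01]), 'ee_rot': array([ 3.14151084e+00,  2.17622166e-05, -1.57083782e+00]), 'force': array([-0.10900792, -0.15363558, -0.33275537]), 'moment': array([0.02183926, 0.00868355, 0.0217583 ]), 'width': 0.08772980856333441} 0.1593
```

View pics/scene0.png

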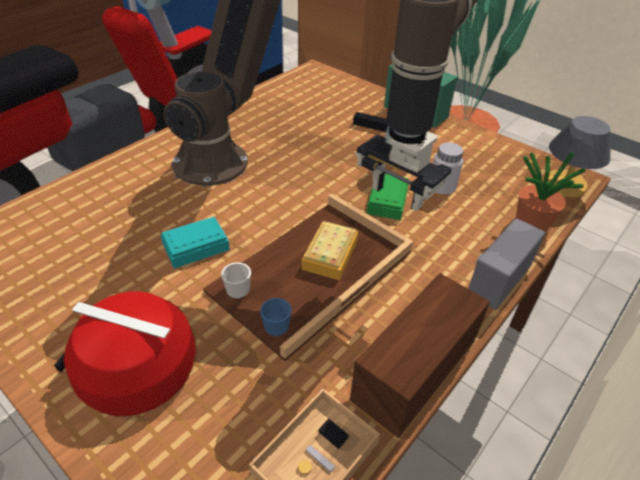

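View pics/side0.png

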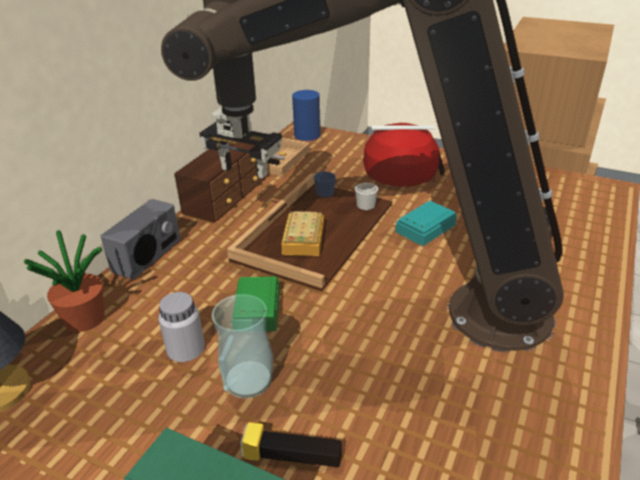

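The gold box is at about (331,248) in the scene view and (303,233) in the side view. The rails' corner is at about (408,243) scene and (234,255) side, and the cups are at the far right end. Green and teal boxes are look-alikes. Next I fit the poses by silhouette.

```bash
cat > fit.py <<'E'
from h import *
from scipy.optimize import minimize
def boxc(x0,x1,y0,y1,z0,z1): return np.array([[x,y,z] for x in(x0,x1) for y in(y0,y1) for z in(z0,z1)])
TRAY=[boxc(-.14,.14,-.23,.23,0,.012),boxc(.126,.14,-.23,.23,.012,.042),boxc(-.14,.14,.216,.23,.012,.042)]
BOX=[boxc(-.05,.05,-.075,.075,.012,.048),boxc(-.046,.046,-.071,.071,.048,.050),boxc(-.034,.034,-.059,.059,.05,.067)]
def place(P,p):
    c,s=np.cos(p[2]),np.sin(p[2]); return P@np.array([[c,s,0],[-s,c,0],[0,0,1]])+[p[0],p[1],0]
def render(n,parts,p,S=4,T=None):
    m=np.zeros((480*S,640*S),np.uint8)
    for P in parts:
        h=cv2.convexHull(((topix(n,place(P,p),T)+.5)*S-.5).astype(np.float32))
        cv2.fillConvexPoly(m,np.round(h*16).astype(np.int32),1,shift=4)
    return cv2.resize(m.astype(np.float32),(640,480),interpolation=cv2.INTER_AREA)
def fit(parts,obs,p0):  # obs: list of (cam,mask,ignore,T)
    def cost(p):
        return sum(1-(np.minimum(r:=render(n,parts,p,T=T),m)*~ig).sum()/(np.maximum(r,m)*~ig).sum() for n,m,ig,T in obs)
    s=np.array(p0)+np.array([[0,0,0],[.02,0,0],[0,.02,0],[0,0,.12]])
    r=minimize(cost,p0,method='Nelder-Mead',options=dict(initial_simplex=s,xatol=2e-4,fatol=1e-4)); return r.x,r.fun
def overlay(im,n,parts,p,col,T=None):
    for P in parts:
        u=topix(n,place(P,p),T)
        for i in range(8):
            for b in (1,2,4):
                if not i&b: cv2.line(im,*[tuple(int(v*16) for v in u[k]) for k in(i,i|b)],col,1,cv2.LINE_AA,4)
def wristT():
    s=arm.get_state();R=cv2.Rodrigues
    a,b,c=s['ee_rot'];f=lambda v:R(np.array(v,float))[0]
    M=np.eye(4);M[:3,:3]=f([0,0,c])@f([0,b,0])@f([a,0,0]);M[:3,3]=s['eef_pos']
    return M@np.array(arm.calibration('wrist')['mount'])
E
cat > run1.py <<'E'
from fit import *
bo=[];to=[];ims={}
for n in('scene','side','wrist'):
    T=wristT() if n=='wrist' else None
    im=snap(n,n+'1.png');ims[n]=(im,T)
    def best(t): return arm.masks_of(t,n)
    b=best('candy_box'); hsv=cv2.cvtColor(im,cv2.COLOR_RGB2HSV)
    for r in b: 
        k=r['pixels'];r['h']=np.median(hsv[...,0][k]);print(n,round(r['score'],2),np.round(r['xy']),k.sum(),'hue',r['h'])
    g=[r for r in b if r['h']<35]
    t=best('tray'); print(n,'tray',[(round(r['score'],2),r['pixels'].sum()) for r in t])
    ig=np.zeros((480,640),bool)
    for r in best('cup_a'): ig|=r['pixels'] if r['score']>.4 else False
    cupig=ig.copy()
    if g: ig|=g[0]['pixels']; bo.append((n,g[0]['pixels'].astype(np.float32),np.zeros_like(ig),T))
    ig=cv2.dilate(ig.astype(np.uint8),np.ones((5,5)))>0
    if t: to.append((n,t[0]['pixels'].astype(np.float32),ig,T))
def wr(l): return [o for o in l if o[0]!='wrist']
for nm,parts,l,p0 in(('tray',TRAY,to,[.545,-.14,-.06]),('box',BOX,bo,[.552,-.062,-.1])):
    for s in (wr(l),l)+tuple([o] for o in l):
        p,f=fit(parts,s,p0); print(nm,[o[0] for o in s],np.round(p,4),round(f/len(s),3))
    if nm=='tray': tp=fit(parts,wr(l),p0)[0]
    else: bp=fit(parts,wr(l),p0)[0]
out=[]
for n,(x0,y0,x1,y1) in dict(scene=(190,180,430,370),side=(220,160,400,295)).items():
    im=ims[n][0].copy(); 
    k=3;overlay(im,n,TRAY,tp,(0,255,0));overlay(im,n,BOX,bp,(0,0,255))
    out.append(cv2.resize(im[y0:y1,x0:x1],(400,int(400*(y1-y0)/(x1-x0))),interpolation=cv2.INTER_CUBIC)[:300])
w=ims['wrist'][0].copy();overlay(w,'wrist',TRAY,tp,(0,255,0),ims['wrist'][1]);overlay(w,'wrist',BOX,bp,(0,0,255),ims['wrist'][1])
out=[np.vstack([o,np.zeros((320-len(o),400,3),np.uint8)]) for o in out]
c=np.hstack(out); w=cv2.resize(w,(373,280)); w=np.hstack([w,np.zeros((280,427,3),np.uint8)])
cv2.imwrite('pics/ov1.png',cv2.cvtColor(np.vstack([c,w]),cv2.COLOR_RGB2BGR))
print(topix.__name__)
for n in('scene','side'):
    for r in arm.spot_point('cup_a',n)[:2]: print('cup',toworld(n,r['xy'],.012)[:2],r['score'])
    for t in('pitcher','caddy','helmet'):
        for r in arm.spot_point(t,n)[:1]: print(t,toworld(n,r['xy'],0)[:2],r['score'])
E
python3 run1.py
```

```text
scene 0.91 [194. 241.] 2231 hue 89.0
scene 0.74 [388. 200.] 1286 hue 66.0
scene 0.63 [332. 248.] 2146 hue 20.0
scene tray [(0.65, np.int64(13193))]
side 0.75 [428. 223.] 1628 hue 88.0
side 0.66 [303. 233.] 1682 hue 19.0
side 0.56 [266. 292.] 1265 hue 63.0
side tray [(0.94, np.int64(8314))]
wrist 0.79 [422. 367.] 1604 hue 67.0
wrist 0.75 [464. 130.] 23712 hue 24.0
wrist tray [(0.84, np.int64(65849))]
tray ['scene', 'side'] [ 0.5461 -0.1356 -0.0341] 0.02
tray ['scene', 'side', 'wrist'] [ 0.5462 -0.1367 -0.0313] 0.04
tray ['scene'] [ 0.5472 -0.1352 -0.034 ] 0.016
tray ['side'] [ 0.5452 -0.1376 -0.0313] 0.016
tray ['wrist'] [ 0.546  -0.1387 -0.0319] 0.078Traceback (most recent call last):
  File "run1.py", line 21, in <module>
    p,f=fit(parts,s,p0); print(nm,[o[0] for o in s],np.round(p,4),round(f/len(s),3))
        ~~~^^^^^^^^^^^^
  File "fit.py", line 18, in fit
    r=minimize(cost,p0,method='Nelder-Mead',options=dict(initial_simplex=s,xatol=2e-4,fatol=1e-4)); return r.x,r.fun
    res = _minimize_neldermead(fun, x0, args, callback, bounds=bounds,
                               **options)
    fxcc = func(xcc)
    fx = function(np.copy(x), *(wrapper_args + args))
  File "fit.py", line 16, in cost
    return sum(1-(np.minimum(r:=render(n,parts,p,T=T),m)*~ig).sum()/(np.maximum(r,m)*~ig).sum() for n,m,ig,T in obs)
  File "fit.py", line 16, in <genexpr>
    return sum(1-(np.minimum(r:=render(n,parts,p,T=T),m)*~ig).sum()/(np.maximum(r,m)*~ig).sum() for n,m,ig,T in obs)
                                ~~~~~~^^^^^^^^^^^^^^^
  File "fit.py", line 11, in render
    h=cv2.convexHull(((topix(n,place(P,p),T)+.5)*S-.5).astype(np.float32))
                       ~~~~~^^^^^^^^^^^^^^^^
  File "h.py", line 10, in topix
    c=arm.calibration(n);K=np.array(c['intrinsics']);T=np.array(c['T']) if T is None else T
ValueError: time passes only in moves, steps and waits
```

```bash
python3 - <<'E'
s=open('h.py').read().replace("from station import arm\n","from station import arm\nfrom functools import lru_cache\ncal=lru_cache(None)(arm.calibration)\n")
a,b=s.split("cal=",1)
b=b.replace("c=arm.calibration(n)","c=cal(n)")
open('h.py','w').write(a+"cal="+b)
E
sed -i "s/^for nm,parts.*/for nm,parts,l,p0 in(('box',BOX,bo,[.552,-.062,-.1]),):/; s/    if nm=='tray'.*/    tp=[.546,-.1366,-.033]/; s/^    else: bp/    bp/" run1.py; python3 run1.py
```

```text
scene 0.84 [389. 198.] 1312 hue 66.0
scene 0.71 [331. 247.] 2198 hue 19.0
scene 0.66 [130. 350.] 13137 hue 1.0
scene 0.56 [194. 242.] 2297 hue 89.0
scene 0.2 [307. 280.] 12781 hue 10.0
scene tray [(0.97, np.int64(12845)), (0.48, np.int64(67))]
side 0.98 [299. 234.] 1677 hue 19.0
side 0.95 [425. 221.] 1677 hue 88.0
side 0.71 [270. 292.] 1291 hue 63.0
side tray [(0.6, np.int64(8441))]
wrist 0.89 [423. 370.] 1663 hue 67.0
wrist 0.65 [465. 132.] 23579 hue 24.0
wrist tray [(0.71, np.int64(65826))]
box ['scene', 'side'] [ 0.5498 -0.0681  0.358 ] 0.049
box ['scene', 'side', 'wrist'] [ 0.55   -0.0683  0.3627] 0.038
box ['scene'] [ 0.5504 -0.0668  0.3692] 0.029
box ['side'] [ 0.5503 -0.0717  0.35  ] 0.041
box ['wrist'] [ 0.5502 -0.0685  0.3653] 0.016
topix
cup [ 0.60908749 -0.31854936] 0.81
cup [ 0.45891282 -0.30342247] 0.69
pitcher [ 0.55146877 -0.14220815] 0.59
caddy [0.6047122  0.38956959] 0.91
helmet [ 0.44352021 -0.58131472] 0.88
cup [ 0.61145103 -0.32299799] 0.88
cup [ 0.46454871 -0.29691213] 0.59
pitcher [0.43203339 0.41736218] 0.77
caddy [0.60460274 0.38647585] 0.55
```

View pics/ov1.png

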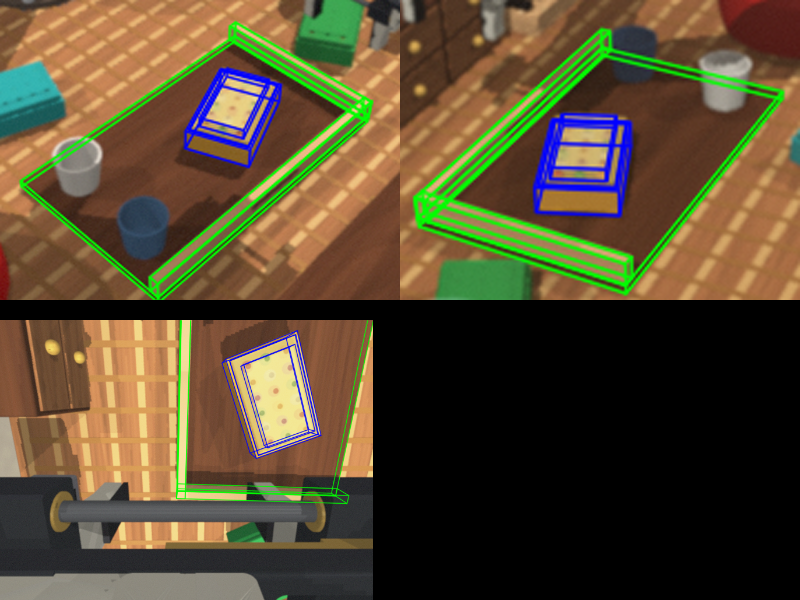

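The overlays match in all three views. Tray: (0.546, -0.137, yaw -0.033). Box: (0.550, -0.068, yaw +0.363). In the tray frame the box has to go about +74 mm in x, +73 mm in y, and turn -0.396 rad.

The plan has two pushes. First I push the near long side with the open jaws, set parallel to the long rail. Then I push the end with the jaws half closed.

Call:
move_arm:
  deltas:
    - [-15.5,-4.4,-7,0,0,5.87]
    - [-15.5,-4.4,-7,0,0,5.87]
    - [-15.5,-4.4,-7,0,0,5.87]
    - [-15.5,-4.4,-7,0,0,5.87]
    - [-15.5,-4.4,-7,0,0,5.87]
  claw: 0

```text
t: 2.52
eef_pos: [0.5967, -0.0222, 0.3694]
ee_rot: [-3.141, -0.0, -1.053]
force: [-0.2, 0.6, -0.4]
width: 0.0876
```

Call:
move_arm:
  deltas:
    - [-15.5,-4.4,-7,0,0,5.87]
    - [-15.5,-4.4,-7,0,0,5.87]
    - [-15.5,-4.4,-7,0,0,5.87]
    - [-15.5,-4.4,-7,0,0,5.87]
    - [-15.5,-4.4,-7,0,0,5.87]

```text
t: 2.93
eef_pos: [0.5192, -0.0443, 0.3345]
ee_rot: [-3.141, -0.0, -0.541]
force: [-0.1, -0.0, 0.2]
width: 0.0879
```

Call:
move_arm:
  deltas:
    - [-15.5,-4.4,-7,0,0,5.87]
    - [-15.5,-4.4,-7,0,0,5.87]
    - [-15.5,-4.4,-7,0,0,5.87]
    - [-15.5,-4.4,-7,0,0,5.87]
    - [-15.5,-4.4,-7,0,0,5.87]

```text
t: 3.35
eef_pos: [0.4418, -0.0662, 0.2996]
ee_rot: [-3.141, -0.001, -0.029]
force: [0.2, -0.5, 0.4]
width: 0.0875
```

Call:
move_arm:
  deltas:
    - [0,0,-20,0,0,-0.2]
    - [0,0,-20,0,0,0]
    - [0,0,-20,0,0,0]
    - [0,0,-20,0,0,0]
    - [0,0,-18,0,0,0]

```text
t: 3.77
eef_pos: [0.4425, -0.066, 0.201]
ee_rot: [-3.141, -0.001, -0.037]
force: [-0.6, 0.7, -0.7]
width: 0.0877
```

Call:
move_arm:
  deltas:
    - [5,-0.2,0,0,0,0]
    - [5,-0.2,0,0,0,0]
    - [5,-0.2,0,0,0,0]
    - [5,-0.2,0,0,0,0]
    - [5,-0.2,0,0,0,0]

```text
t: 4.18
eef_pos: [0.4682, -0.067, 0.2026]
ee_rot: [-3.141, -0.001, -0.038]
force: [-2.9, 0.4, 1.0]
width: 0.0876
```

Call:
move_arm:
  deltas:
    - [5,-0.2,0,0,0,0]
    - [5,-0.2,0,0,0,0]
    - [5,-0.2,0,0,0,0]
    - [5,-0.2,0,0,0,0]
    - [5,-0.2,0,0,0,0]

```text
t: 4.6
eef_pos: [0.4929, -0.0681, 0.2017]
ee_rot: [-3.142, 0.0, -0.038]
force: [-2.3, 1.7, 1.4]
width: 0.0875
```

Call:
move_arm:
  deltas:
    - [5,-0.2,0,0,0,0]
    - [5,-0.2,0,0,0,0]
    - [5,-0.2,0,0,0,0]
    - [5,-0.2,0,0,0,0]
    - [5,-0.2,0,0,0,0]

```text
t: 5.02
eef_pos: [0.518, -0.069, 0.2016]
ee_rot: [3.142, 0.0, -0.038]
force: [-1.7, 1.0, 0.6]
width: 0.0874
```

Call:
move_arm:
  deltas:
    - [5,-0.2,0,0,0,0]
    - [5,-0.2,0,0,0,0]
    - [5,-0.2,0,0,0,0]
    - [5,-0.2,0,0,0,0]
    - [5,-0.2,0,0,0,0]

```text
t: 5.43
eef_pos: [0.5426, -0.0702, 0.2016]
ee_rot: [3.141, 0.001, -0.038]
force: [-3.9, 0.7, 2.1]
width: 0.088
```

Call:
move_arm:
  deltas:
    - [3,-0.1,0,0,0,0]
    - [2,-0.1,0,0,0,0]
    - [2,-0.1,0,0,0,0]
    - [2,-0.1,0,0,0,0]
    - [2,0,0,0,0,0]

```text
t: 5.85
eef_pos: [0.5536, -0.0704, 0.2016]
ee_rot: [-3.142, -0.0, -0.038]
force: [-2.2, -0.3, -0.2]
width: 0.0873
```

```bash
cat > look.py <<'E'
from fit import *
import sys
tp=np.array([.546,-.1366,-.033]); p0=eval(sys.argv[1]); obs=[]; out=[]
for n in('scene','side','wrist'):
    T=wristT() if n=='wrist' else None
    im=snap(n,sys.argv[2]+n+'.png'); hsv=cv2.cvtColor(im,cv2.COLOR_RGB2HSV)
    g=[r for r in arm.masks_of('candy_box',n) if np.median(hsv[...,0][r['pixels']])<35 and 500<r['pixels'].sum()<(60000 if n=='wrist' else 4000)]
    c=topix(n,[[p0[0],p0[1],.03]],T)[0]
    g=[r for r in g if np.hypot(*(r['xy']-c))<(150 if n=='wrist' else 40)]
    if g: obs.append((n,g[0]['pixels'].astype(np.float32),np.zeros((480,640),bool),T))
    if n=='wrist': continue
c,s=np.cos(tp[2]),np.sin(tp[2])
for S in [obs]+[[o] for o in obs]:
    p,f=fit(BOX,S,p0); d=p[:2]-tp[:2]
    if S is obs: P=p
    print([o[0] for o in S],'world',np.round(p,4),'tray mm',np.round([1e3*(c*d[0]+s*d[1]),1e3*(-s*d[0]+c*d[1])],1),'dyaw',round(p[2]-tp[2],3),round(f/len(S),3))
for n in('scene','side'):
    im=cv2.imread(f'pics/{sys.argv[2]}{n}.png');x0,y0,x1,y1=dict(scene=(210,180,450,360),side=(210,160,410,310))[n]
    out.append(cv2.resize(im[y0:y1,x0:x1],(400,300),interpolation=cv2.INTER_CUBIC))
w=cv2.resize(cv2.imread(f'pics/{sys.argv[2]}wrist.png'),(400,300));overlay(w2:=cv2.imread(f'pics/{sys.argv[2]}wrist.png'),'wrist',TRAY+[],tp,(0,255,0),wristT())
cv2.imwrite(f'pics/{sys.argv[2]}.png',np.vstack([np.hstack(out),np.hstack([w,cv2.resize(w2,(400,300))])]))
for n in('scene','side'):
    print(n,'cups',[np.round(toworld(n,r['xy'],.012)[:2],3).tolist() for r in arm.spot_point('cup_a',n)[:2]])
s=arm.get_state();print(s['t'],s['eef_pos'],s['force'])
E
python3 look.py "[.615,-.07,-.03]" a
```

```text
['scene', 'side'] world [ 0.6142 -0.094  -0.0156] tray mm [66.8 44.9] dyaw 0.017 0.38
['scene'] world [ 0.6118 -0.0939 -0.0148] tray mm [64.3 44.8] dyaw 0.018 0.07
['side'] world [ 0.6184 -0.0979 -0.003 ] tray mm [71.1 41.1] dyaw 0.03 0.672
scene cups [[0.607, -0.311], [0.458, -0.296]]
side cups [[0.469, -0.296], [0.61, -0.335]]
6.25 [ 0.553766   -0.07033877  0.20189878] [-0.15130297 -0.08268882  0.16339621]
```

View pics/a.png

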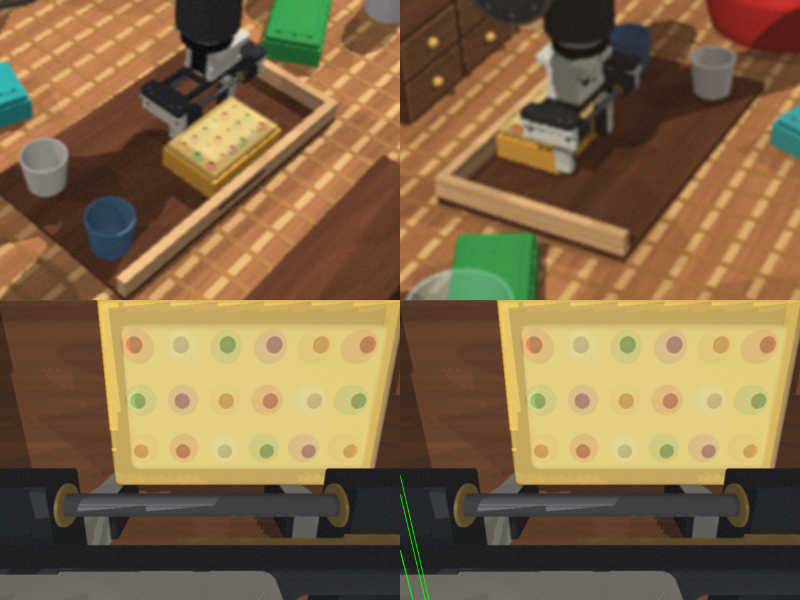

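The box is turned square to the jaws, about 10 mm short of the long rail, with its cover visible and flat and the cups where they were. I continue until the force rises.

Call:
move_arm:
  deltas:
    - [2,-0.1,0,0,0,0.2]
    - [2,-0.1,0,0,0,0]
    - [2,-0.1,0,0,0,0]
    - [1,0,0,0,0,0]
    - [1,0,0,0,0,0]

```text
t: 6.67
eef_pos: [0.5614, -0.0708, 0.2016]
ee_rot: [3.141, 0.001, -0.034]
force: [-3.1, 0.2, 1.8]
width: 0.0878
```

Call:
move_arm:
  deltas:
    - [0.5,0,0,0,0,0]
    - [0.5,0,0,0,0,0]
    - [0.5,0,0,0,0,0]
    - [0.5,0,0,0,0,0]
    - [0,0,0,0,0,0]

```text
t: 7.08
eef_pos: [0.5628, -0.0708, 0.2014]
ee_rot: [3.141, 0.002, -0.034]
force: [-7.1, 1.2, 3.8]
width: 0.0875
```

Call:
move_arm:
  deltas:
    - [0.5,0,0,0,0,0]
    - [0.5,0,0,0,0,0]
    - [0.5,0,0,0,0,0]
    - [0,0,0,0,0,0]
    - [0,0,0,0,0,0]

```text
t: 7.5
eef_pos: [0.5632, -0.0708, 0.2012]
ee_rot: [3.141, 0.004, -0.035]
force: [-10.2, 2.0, 6.1]
width: 0.0876
```

Call:
move_arm:
  deltas:
    - [-8,0.3,0,0,0,0]
    - [-12,0.3,0,0,0,0]
    - [0,0,28,0,0,0]
    - [0,0,28,0,0,0]
    - [0,0,28,0,0,0]

```text
t: 7.92
eef_pos: [0.5452, -0.07, 0.2867]
ee_rot: [3.141, -0.001, -0.033]
force: [0.9, 0.0, -0.3]
width: 0.0876
```

Call:
move_arm:
  deltas:
    - [4.9,-8.2,0,0,0,-6]
    - [4.9,-8.2,0,0,0,-6]
    - [4.9,-8.2,0,0,0,-6]
    - [4.9,-8.2,0,0,0,-6]
    - [4.9,-8.2,0,0,0,-6]
  claw: 139

```text
t: 8.33
eef_pos: [0.5702, -0.1113, 0.2862]
ee_rot: [-3.14, -0.002, -0.562]
force: [0.8, -0.1, 0.1]
width: 0.0599
```

Call:
move_arm:
  deltas:
    - [4.9,-8.2,0,0,0,-6]
    - [4.9,-8.2,0,0,0,-6]
    - [4.9,-8.2,0,0,0,-6]
    - [4.9,-8.2,0,0,0,-6]
    - [4.9,-8.2,0,0,0,-6]

```text
t: 8.75
eef_pos: [0.5948, -0.1524, 0.286]
ee_rot: [-3.139, -0.001, -1.086]
force: [-0.3, -0.4, 0.5]
width: 0.04
```

Call:
move_arm:
  deltas:
    - [4.9,-8.2,0,0,0,-6]
    - [4.9,-8.2,0,0,0,-6]
    - [4.9,-8.2,0,0,0,-6]
    - [4.9,-8.2,0,0,0,-6]
    - [4.9,-8.2,0,0,0,-5.9]

```text
t: 9.17
eef_pos: [0.6193, -0.1934, 0.2859]
ee_rot: [-3.139, -0.0, -1.608]
force: [0.6, -0.6, 0.6]
width: 0.0397
```

```bash
python3 look.py "[.62,-.094,-.03]" b
```

```text
['scene', 'side', 'wrist'] world [ 0.6228 -0.0971 -0.0297] tray mm [75.4 42. ] dyaw 0.003 0.445
['scene'] world [ 0.6205 -0.0963  0.0245] tray mm [73.1 42.8] dyaw 0.057 0.505
['side'] world [ 0.6227 -0.0994 -0.0461] tray mm [75.4 39.7] dyaw -0.013 0.051
['wrist'] world [ 0.6238 -0.0951 -0.035 ] tray mm [76.3 44. ] dyaw -0.002 0.768
scene cups [[0.604, -0.307]]
side cups [[0.607, -0.327], [0.463, -0.301]]
9.5667 [ 0.61837969 -0.19269656  0.28582183] [-0.1547072  -0.19483316 -0.21288747]
```

View pics/b.png

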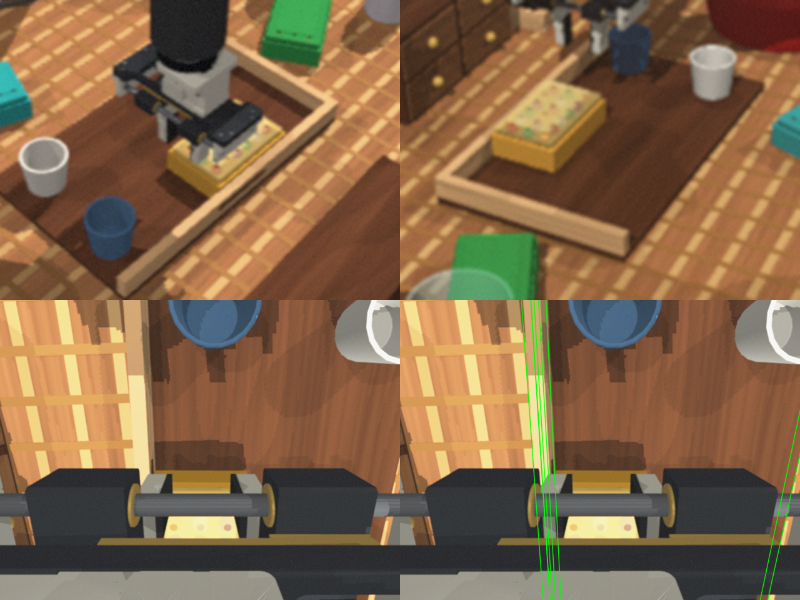

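The box lies flat along the long rail at tray (76, 41), with its -y end at about y -34 and the cups clear. Next I back off 5 mm more, descend, and push +y.

Call:
move_arm:
  deltas:
    - [-0.2,-5,-17,0,0,0]
    - [0,0,-17,0,0,0]
    - [0,0,-17,0,0,0]
    - [0,0,-17,0,0,0]
    - [0,0,-16,0,0,0]

```text
t: 9.98
eef_pos: [0.6182, -0.1978, 0.201]
ee_rot: [-3.141, 0.0, -1.602]
force: [0.2, -0.3, -0.3]
width: 0.0398
```

Call:
move_arm:
  deltas:
    - [0.1,4,0,0,0,0]
    - [0.2,5,0,0,0,0]
    - [0.2,5,0,0,0,0]
    - [0.2,5,0,0,0,0]
    - [0.2,5,0,0,0,0]

```text
t: 10.4
eef_pos: [0.6196, -0.1736, 0.203]
ee_rot: [-3.14, -0.0, -1.602]
force: [-0.6, -3.3, 0.4]
width: 0.0403
```

Call:
move_arm:
  deltas:
    - [0.2,5,0,0,0,0]
    - [0.2,5,0,0,0,0]
    - [0.2,5,0,0,0,0]
    - [0.2,5,0,0,0,0]
    - [0.2,5,0,0,0,0]

```text
t: 10.82
eef_pos: [0.6203, -0.1487, 0.2019]
ee_rot: [-3.141, -0.0, -1.603]
force: [0.1, -3.2, 1.9]
width: 0.0396
```

Call:
move_arm:
  deltas:
    - [0.2,5,0,0,0,0]
    - [0.2,5,0,0,0,0]
    - [0.1,5,0,0,0,0]
    - [0.2,5,0,0,0,0]
    - [0.1,5,0,0,0,0]

```text
t: 11.23
eef_pos: [0.621, -0.1236, 0.2016]
ee_rot: [3.141, -0.0, -1.603]
force: [0.8, -4.2, 2.5]
width: 0.0398
```

Call:
move_arm:
  deltas:
    - [0.2,5,0,0,0,0]
    - [0.2,5,0,0,0,0]
    - [0.1,5,0,0,0,0]
    - [0.2,5,0,0,0,0]
    - [0.1,5,0,0,0,0]

```text
t: 11.65
eef_pos: [0.6218, -0.0986, 0.2016]
ee_rot: [3.141, 0.0, -1.603]
force: [-0.1, -3.5, 1.9]
width: 0.0399
```

Call:
move_arm:
  deltas:
    - [0.1,3,0,0,0,0]
    - [0.1,2,0,0,0,0]
    - [0.1,2,0,0,0,0]
    - [0,2,0,0,0,0]
    - [0,1,0,0,0,0]

```text
t: 12.07
eef_pos: [0.622, -0.0889, 0.2016]
ee_rot: [3.141, 0.0, -1.603]
force: [-0.4, -2.6, 1.2]
width: 0.0397
```

Call:
move_arm:
  deltas:
    - [0,1,0,0,0,0]
    - [0,1,0,0,0,0]
    - [0,1,0,0,0,0]
    - [0,0.5,0,0,0,0]
    - [0,0.5,0,0,0,0]

```text
t: 12.48
eef_pos: [0.622, -0.0851, 0.2016]
ee_rot: [3.141, 0.0, -1.603]
force: [0.5, -1.9, 1.9]
width: 0.0401
```

Call:
move_arm:
  deltas:
    - [0,0.5,0,0,0,0]
    - [0,0.5,0,0,0,0]
    - [0,0.5,0,0,0,0]
    - [0,0.5,0,0,0,0]
    - [0,0.5,0,0,0,0]

```text
t: 12.9
eef_pos: [0.6219, -0.0831, 0.2016]
ee_rot: [3.141, -0.001, -1.603]
force: [0.3, -9.3, -0.4]
width: 0.0396
```

Call:
move_arm:
  deltas:
    - [0,0.5,0,0,0,0]
    - [0,0.5,0,0,0,0]
    - [0,0.5,0,0,0,0]
    - [0,0,0,0,0,0]
    - [0,0,0,0,0,0]

```text
t: 13.32
eef_pos: [0.6218, -0.0828, 0.2016]
ee_rot: [3.141, -0.002, -1.604]
force: [1.5, -13.1, 0.6]
width: 0.0396
```

It reached the short rail at the predicted position, with the force rising to 13 N. I re-press the long side now in case it crept off the rail.

Call:
move_arm:
  deltas:
    - [-0.2,-8,0,0,0,0]
    - [-0.4,-12,0,0,0,0]
    - [0,0,28,0,0,0]
    - [0,0,28,0,0,0]
    - [0,0,28,0,0,0]

```text
t: 13.73
eef_pos: [0.6213, -0.1017, 0.2861]
ee_rot: [3.14, 0.0, -1.603]
force: [-0.1, 0.4, -0.6]
width: 0.0399
```

Call:
move_arm:
  deltas:
    - [-5.1,6.3,0,0,0,6]
    - [-5.1,6.3,0,0,0,6]
    - [-5.1,6.3,0,0,0,6]
    - [-5.1,6.3,0,0,0,6]
    - [-5.1,6.3,0,0,0,6]
  claw: 0

```text
t: 14.15
eef_pos: [0.5957, -0.0696, 0.2857]
ee_rot: [-3.141, 0.001, -1.074]
force: [-1.7, 0.3, 0.5]
width: 0.0676
```

Call:
move_arm:
  deltas:
    - [-5.1,6.3,0,0,0,6]
    - [-5.1,6.3,0,0,0,6]
    - [-5.1,6.3,0,0,0,6]
    - [-5.1,6.3,0,0,0,6]
    - [-5.1,6.3,0,0,0,6]

```text
t: 14.57
eef_pos: [0.5702, -0.038, 0.2856]
ee_rot: [-3.141, 0.0, -0.551]
force: [-0.8, -0.3, -0.2]
width: 0.0874
```

Call:
move_arm:
  deltas:
    - [-5.1,6.3,0,0,0,6]
    - [-5.1,6.3,0,0,0,6]
    - [-5.1,6.3,0,0,0,6]
    - [-5.1,6.3,0,0,0,6]
    - [-5.1,6.3,0,0,0,5.9]

```text
t: 14.98
eef_pos: [0.5447, -0.0065, 0.2856]
ee_rot: [-3.141, -0.0, -0.029]
force: [0.1, 0.1, -0.0]
width: 0.0875
```

```bash
python3 look.py "[.6266,.0018,-.03]" c
```

```text
['scene', 'side', 'wrist'] world [ 0.6249  0.0029 -0.0268] tray mm [ 74.2 142. ] dyaw 0.006 0.138
['scene'] world [ 0.6237  0.0047 -0.0073] tray mm [ 73.  143.8] dyaw 0.026 0.113
['side'] world [ 0.6262 -0.013  -0.0502] tray mm [ 76.1 126.2] dyaw -0.017 0.25
['wrist'] world [ 0.6243  0.0032 -0.0334] tray mm [ 73.7 142.3] dyaw -0.0 0.023
scene cups [[0.455, -0.305], [0.601, -0.314]]
side cups [[0.467, -0.31], [0.605, -0.316]]
15.3833 [ 0.54521582 -0.00693516  0.28559113] [ 0.37544522 -0.54144452 -0.41212919]
```

View pics/c.png

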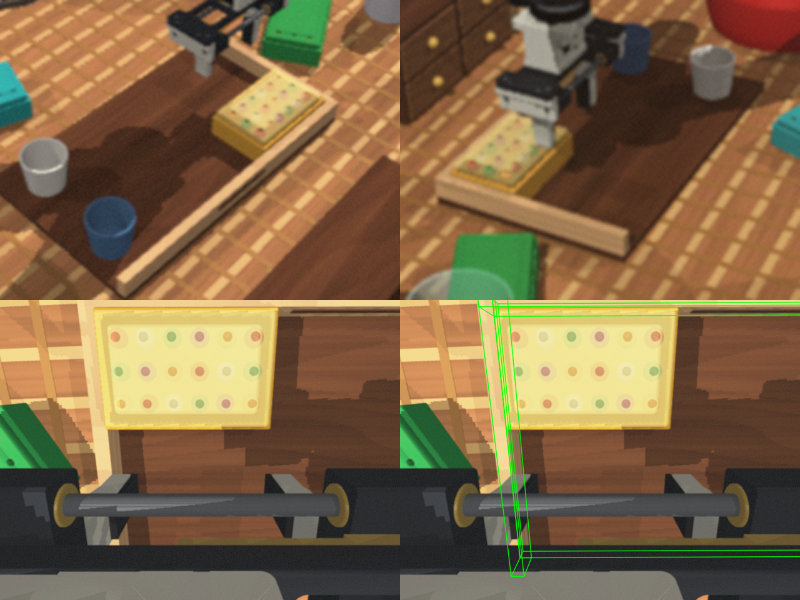

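The box is in the corner, perhaps 1–2 mm off the long rail. I press +x again.

Call:
move_arm:
  deltas:
    - [0,0,-17,0,0,-0.2]
    - [0,0,-17,0,0,0]
    - [0,0,-17,0,0,0]
    - [0,0,-17,0,0,0]
    - [0,0,-16,0,0,0]

```text
t: 15.8
eef_pos: [0.5451, -0.0069, 0.2008]
ee_rot: [-3.142, 0.0, -0.039]
force: [0.8, 0.0, -0.0]
width: 0.088
```

Call:
move_arm:
  deltas:
    - [4,-0.1,0,0,0,0]
    - [4,-0.1,0,0,0,0]
    - [4,-0.1,0,0,0,0]
    - [3,-0.1,0,0,0,0]
    - [2,-0.1,0,0,0,0]

```text
t: 16.22
eef_pos: [0.563, -0.007, 0.2027]
ee_rot: [-3.141, -0.002, -0.038]
force: [-4.1, 0.9, 1.6]
width: 0.0874
```

Call:
move_arm:
  deltas:
    - [1,0,0,0,0,0]
    - [1,0,0,0,0,0]
    - [0.5,0,0,0,0,0]
    - [0.5,0,0,0,0,0]
    - [0.5,0,0,0,0,0]

```text
t: 16.63
eef_pos: [0.5647, -0.0073, 0.2016]
ee_rot: [3.141, 0.002, -0.038]
force: [-6.7, 0.6, 5.6]
width: 0.0877
```

Call:
move_arm:
  deltas:
    - [0.5,0,0,0,0,0.2]
    - [0.5,0,0,0,0,0]
    - [0.5,0,0,0,0,0]
    - [0.5,0,0,0,0,0]
    - [0,0,0,0,0,0]

```text
t: 17.05
eef_pos: [0.5655, -0.0074, 0.2012]
ee_rot: [3.141, 0.005, -0.035]
force: [-10.0, 1.2, 7.8]
width: 0.0876
```

Call:
move_arm:
  deltas:
    - [0.5,0,0,0,0,0]
    - [0.5,0,0,0,0,0]
    - [0,0,0,0,0,0]
    - [0,0,0,0,0,0]
    - [0,0,0,0,0,0]

```text
t: 17.47
eef_pos: [0.5658, -0.0075, 0.2011]
ee_rot: [3.14, 0.006, -0.035]
force: [-13.4, 3.1, 8.9]
width: 0.0873
```

Call:
move_arm:
  deltas:
    - [-8,0,0,0,0,0]
    - [-15,0,0,0,0,0]
    - [-10,0,25,0,0,0]
    - [-10,0,35,0,0,0]
    - [-10,0,35,0,0,0]

```text
t: 17.88
eef_pos: [0.515, -0.0072, 0.2971]
ee_rot: [3.141, 0.001, -0.034]
force: [0.6, 0.9, 0.2]
width: 0.0875
```

Call:
move_arm:
  deltas:
    - [-10,0,20,0,0,0]
    - [-10,0,20,0,0,0]
    - [-10,0,20,0,0,0]
    - [0,0,0,0,0,0]
    - [0,0,0,0,0,0]

```text
t: 18.3
eef_pos: [0.4856, -0.007, 0.3583]
ee_rot: [-3.14, -0.005, -0.034]
force: [-0.5, 0.0, -0.6]
width: 0.0875
```

```bash
python3 look.py "[.6266,.0018,-.03]" d; python3 - <<'E'
import cv2,numpy as np
w=cv2.imread('pics/dwrist.png')
s=cv2.imread('pics/dscene.png')[190:290,300:430];e=cv2.imread('pics/dside.png')[200:310,210:340]
r=lambda i,a,b:cv2.resize(i,(a,b),interpolation=cv2.INTER_CUBIC)
cv2.imwrite('pics/d2.png',np.hstack([r(w[:360],480,600)if 0 else np.vstack([r(w,440,330),np.zeros((270,440,3),np.uint8)]),np.vstack([r(s,360,290),r(e,360,310)])]))
E
```

```text
['scene', 'side', 'wrist'] world [ 0.6265  0.0028 -0.0341] tray mm [ 75.9 142. ] dyaw -0.001 0.123
['scene'] world [0.6242 0.0049 0.0177] tray mm [ 73.5 144. ] dyaw 0.051 0.145
['side'] world [ 0.6273 -0.0089 -0.0346] tray mm [ 77.1 130.3] dyaw -0.002 0.175
['wrist'] world [ 0.6266  0.0027 -0.0345] tray mm [ 75.9 141.9] dyaw -0.002 0.01
scene cups [[0.468, -0.307], [0.606, -0.319]]
side cups [[0.6, -0.309], [0.467, -0.295]]
18.7 [ 0.48566342 -0.0071347   0.35594781] [-0.85885718 -0.29716878  0.17665104]
```

View pics/d2.png

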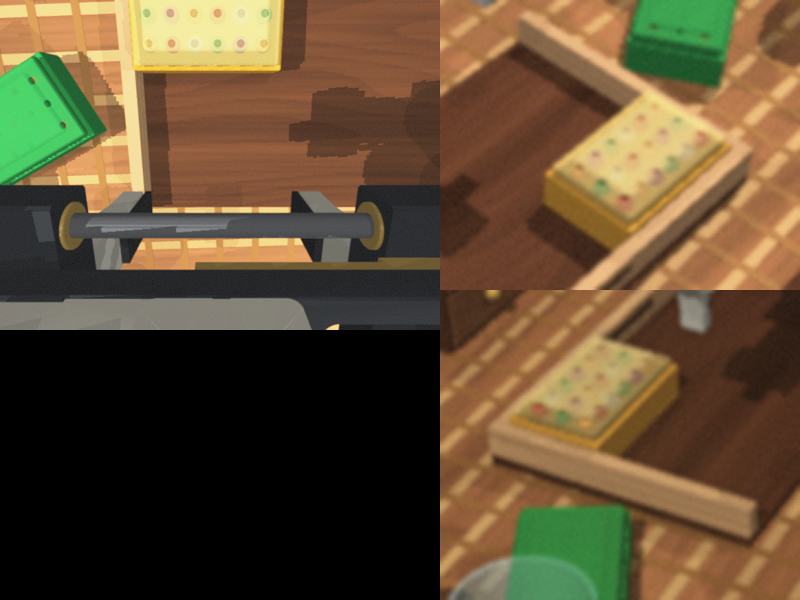

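```bash
python3 -c "
from station import arm
print(arm.job_done())"
```

```text
the job is handed in; nothing more can be done
None
```

The gold candy box is in the corner, flush against both rails as far as I can measure, and the job is handed in at about 19 s.

**What I did:** I pushed the box's long side to the long rail with the open jaws. Next I pushed its end along to the short rail with the jaws half closed, then pressed the long side once more. Force rose to 10–13 N at each rail, and the gripper stopped within about 1 mm of where I expected it to.

**Last checks:**
- **Box position:** the wrist-camera fit puts the box at tray (75.9, 141.9) mm and 0.002 rad off parallel, against a target of (76, 141). It looks flat on the deck, and the arm was clear of it.
- **Disagreement:** the scene and side cameras gave offsets of 2–11 mm, and the scene camera 0.05 rad of yaw. Their fits were poor, probably because the rails hide part of the box, so I relied on the wrist view and the contact forces.
- **Short rail:** I did not press the end again after the final long-side press, so a gap of under about 0.5 mm there is possible.
- **Cups:** they stayed within about 1 cm of their first readings, which is the scatter of those estimates, and looked upright and unmoved.
- **Other objects:** nothing else was touched. I did not re-measure the pitcher, caddy or helmet at the end.

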